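# Reset the tripped extractor breaker and restart the extractor

## Task

The dust extractor has tripped its breaker: of the three rockers on top of the grey power box, one stands level, halfway between on and off. With the closed fingertips reset it as one must, first pressing its near end (the socket side of the box) fully down to off, then its far end fully down to on like its neighbours; then start the extractor again by pressing the square start key, not the round stop knob, on the loose switch station until it stays in. Leave the other two breakers on, pick nothing up, and do not push the station or the things around it about.

Things in the scene. Friction and masses are not known exactly. Their poses are not given: they have to be found in the camera images.
- power_box: grey bench power box, black rubber corners, 150 mm (x) by 250 mm (y), flat aluminium top 72 mm above the bench, immovable. Origin: centre of its underside. Its near side (-x, towards the robot) has three black sockets with round covers. Three rocker breakers stand in a row along its y axis, 66 mm apart, at x = -5 mm; which place holds the tripped one changes.
- breaker_b_mid (a point): valley of the V-shaped top at the middle of the tripped breaker (body breaker_b)'s rocker, 12 mm above the box top when level. The grey rocker is 27 mm wide and reaches 28 mm from here to its near (-x) and its far (+x) end. Ends above the box top: 19 mm when level, 26 mm when up, 12 mm when down (its face then lies level). Press 20 mm from the middle. This frame turns with the rocker.
- breaker_a_mid (a point): valley of the V-shaped top at the middle of breaker a's rocker, 12 mm above the box top when level. The grey rocker is 27 mm wide and reaches 28 mm from here to its near (-x) and its far (+x) end. Ends above the box top: 19 mm when level, 26 mm when up, 12 mm when down (its face then lies level). Press 20 mm from the middle. This frame turns with the rocker.
- breaker_c_mid (a point): valley of the V-shaped top at the middle of breaker c's rocker, 12 mm above the box top when level. The grey rocker is 27 mm wide and reaches 28 mm from here to its near (-x) and its far (+x) end. Ends above the box top: 19 mm when level, 26 mm when up, 12 mm when down (its face then lies level). Press 20 mm from the middle. This frame turns with the rocker.
- breaker_b_rocker (a joint): rocker angle of the tripped breaker in rad: +0.28 = on (far +x end down), -0.28 = off (near -x end down), 0 = level. Starts within 0.04 of level; a trip pawl bars the way to on until it has been fully off. It snaps over the middle to either side and stays there; pressing an end 20 mm from the middle takes 2 to 6 N. It turns about the box's y axis, on a hinge 7 mm below the valley point.
- breaker_a_rocker (a joint): rocker angle of breaker a in rad: +0.28 = on (far +x end down), -0.28 = off (near -x end down), 0 = level. Starts on and is to stay on. It snaps over the middle to either side and stays there; pressing an end 20 mm from the middle takes 2 to 6 N. It turns about the box's y axis, on a hinge 7 mm below the valley point.
- breaker_c_rocker (a joint): rocker angle of breaker c in rad: +0.28 = on (far +x end down), -0.28 = off (near -x end down), 0 = level. Starts on and is to stay on. It snaps over the middle to either side and stays there; pressing an end 20 mm from the middle takes 2 to 6 N. It turns about the box's y axis, on a hinge 7 mm below the valley point.
- station: loose switch station of the dust extractor: grey box on rubber feet, 84 mm (x) by 130 mm (y), lid 58 mm above the bench, 0.7 to 1.2 kg, black cable gland on its far (+x) side. Origin: centre of its underside. On the lid are the square start key at y = -32 mm and the round stop knob at y = +32 mm.
- start_top (a point): centre of the top of the start key: a grey square key of 28 x 28 mm in a 40 mm square black collar. Top 71 mm above the bench when out, 64 mm when in; the collar is 61 mm above the bench. The z axis of this frame points up out of the lid.
- start_key (a joint): travel of the start key in m: 0 = out (stopped), 0.007 = in (started). It takes about 4 N, snaps in past the middle and stays in; as it goes in, the linked stop knob comes up by as much.
- stop_top (a point): centre of the top of the stop knob: a round grey mushroom of 34 mm diameter; 71 mm above the bench while the start key is out, 78 mm once it is in. Pressing it would throw the start key out again.
- cup: plain off-white plastic cup, 59 mm wide, 54 mm high; loose bystander, to be left alone. Origin: centre of its underside.
- tape: roll of masking tape lying flat, 83 mm wide, 18 mm high; loose bystander, to be left alone. Origin: centre of its underside.
- paste_pot: small round paste pot with a screw lid, 36 mm wide, 22 mm high; loose bystander, to be left alone. Origin: centre of its underside.
- paste_pot_far: another such paste pot, 36 mm wide, 22 mm high; loose bystander, to be left alone. Origin: centre of its underside.
- keys: hex keys in their holder, 18 x 75 x 22 mm; loose bystander, to be left alone. Origin: centre of its underside.
- magnet: switchable magnet block, ground steel, 58 x 53 x 71 mm; loose bystander, to be left alone. Origin: centre of its underside.

How it is judged:
By the outcome, as a careful person would: the job done as asked, in the order asked, and still so for the second after the job is handed in, with the robot touching nothing.
It also fails if it takes over 38 s, if anything falls off the work surface, if the arm or the gripper's body presses on something with over 40 N, if the wrist force passes 120 N, or if a joint passes its speed limit or range.

## Robot

A 6-joint arm with a two-finger parallel gripper is mounted at the origin on a cart in front of the work surface, level with it; the furniture and walls round the work are solid. World frame = base frame: x ahead of the robot, y to its left, z up, the work surface at z = 0. Lengths are in m, angles in rad, forces in N, time in s.
With the tool pointing down it reaches from about 0.375 to 0.975 m from the base axis. Payload 3.8 kg.
Tool frame: the origin (TCP) lies midway between the tips of the shut fingers; the grasp point (between the pads) lies 19 mm behind it; z points along the fingers, y is the line along which they close (so a half turn about z gives the same grasp; the last joint's range is limited). The gripper opens to 88 mm and grips with 3 to 60 N. Pads are 18 mm wide; open, the fingers measure 123 mm over their backs; the gripper's body (75 mm by 187 mm) begins 45 mm behind the grasp point.
Start: joints at [1.213, 0.264, 1.604, -0, 1.274, -0.037], TCP at [0.213, 0.641, 0.239] pointing down, gripper open.
Joint ranges: [-2.63, 2.63], [-0.94, 2.18], [0.31, 2.57], [-1.31, 4.45], [0, 2.66], [-2.55, 2.55]. Speed limits (rad/s): [2.57, 2.57, 3.14, 3.14, 3.14, 3.14].

## Interface

Orientations are given as [roll, pitch, yaw] about the fixed x, y, z axes, in that order (R = Rz(yaw) Ry(pitch) Rx(roll)).
In Python, from bench import robot, vision, ticket, status gives the robot as it stands (robot), with the cameras (vision), the job (ticket) and the readings (status).
- The arm moves only by the tool nudge_tcp, called in YAML: its name, and indented under it one key for each argument. Schema: {"type":"object","properties":{"moves":{"type":"array","items":{"type":"array","prefixItems":[{"type":"array","items":{"type":"number"},"minItems":3,"maxItems":3},{"type":"number"}],"minItems":2,"maxItems":2},"minItems":1,"maxItems":20},"aperture":{"type":"number"},"grip_force":{"type":"number"},"only":{"type":"string"},"quiet":{"type":"boolean"},"lines":{"type":"string"}},"required":["moves"],"additionalProperties":false}. moves is a list of rows, 1 to 20 of them, each written [[dx, dy, dz], turn]: dx, dy, dz in m, then a turn about the tool's z in rad; each row is the pose to reach, as a shift and turn from the pose commanded when the call began, along the tool's axes at that moment; what a row does not reach only later rows make up. A row lasts 1/8 s, in which the tool goes at most 0.0625 m and 0.188 rad, less where a joint would pass 70% of its speed; a pose out of reach is approached as far as the arm can. aperture is the finger opening in m, set as the call begins (left out keeps the last). The fingers move at their own pace and stop on an object; grip_force is the grip in N (left out, the last holds). Time passes only in rows, so rows that do not move let the fingers close. The tool returns the time, the measured TCP pose, the force, the opening and the grip force at its end. only (a regular expression) keeps the lines of the reply that match it, lines (a string "A,B") keeps lines A to B, and quiet returns only ok. Input that does not fit is refused with a message, and nothing moves.
- status.sense(): the state, without advancing time (a new reading comes with each control period).
- vision.grab_frame(name): name is "scene" or "top" or "wrist"; returns a dict with "pixels" (400x640x3 uint8, red, green, blue), "fx", "fy", "cx", "cy" (pixels), "pose" (4x4, takes a point from camera to world coordinates). Camera axes: x right, y up, looking along -z (the intrinsics and any distortion apply to the point x, -y, -z); pixel columns grow to the right and rows downward; lengths in m; the calibration is good to about 2 mm. The wrist camera is an equidistant fisheye: a pixel r from the principal point sees the ray r / f radians off the axis. A picture is of the moment at which its call begins. There is no depth.
- ticket.hand_in(): hands the job in; it is judged then, once.
The state is a dict: "clock": time; "joint_positions": joint angles; "joint_velocities": joint speeds; "effort": joint torques, N m; "ee_pos": TCP position; "tcp_rot": TCP orientation; "contact_force": force on the tool from outside, world axes, zero at the start; "torque": the same for the moment, N m; "grip_width": finger opening in m; "grasp_force": force on a finger pad.
Only numpy, scipy, OpenCV 4.12 (cv2) and the standard library are available. Lean on these libraries where they do the work, as an engineer would, in place of code of your own. Each camera call takes 0.05 s, during which the arm holds its last target. There are 200 camera calls.

## Working session

There is one attempt and no reset: what is moved stays moved. The work goes in short steps, Python scripts to look and compute and a tool call to move; the robot and the scene stay as the last step left them, time stands still between calls to the robot, and variables do not carry over. Pictures are saved under pics/ and viewed, at most 10 in all, crops included, and the job is handed in when it is done.

```bash
ls; mkdir -p pics
```

Run:
```python
from bench import robot, vision, ticket, status
import cv2,numpy as np
for n in("scene","top"):
    f=vision.grab_frame(n); cv2.imwrite(f"pics/{n}0.png",f["pixels"][:,:,::-1]); np.save(f"pics/{n}0.npy",f,allow_pickle=True)
    print(n,f["fx"],f["fy"],f["cx"],f["cy"],np.round(f["pose"],3).tolist(),[k for k in f])
s=status.sense();print(s)
```

```text
bench.py
pics
scene 367.199913353561 367.199913353561 319.008330641877 203.9998320823485 [[-0.746, 0.353, -0.565, -0.013], [-0.666, -0.393, 0.634, 0.66], [0.002, 0.849, 0.528, 0.581], [0.0, 0.0, 0.0, 1.0]] ['pixels', 'fx', 'fy', 'cx', 'cy', 'pose']
top 424.900261887961 424.900261887961 311.44227982971694 199.6700587162481 [[-0.004, 0.994, -0.109, 0.437], [-1.0, -0.006, -0.02, 0.014], [-0.021, 0.109, 0.994, 1.347], [0.0, 0.0, 0.0, 1.0]] ['pixels', 'fx', 'fy', 'cx', 'cy', 'pose']
{'clock': 0.1, 'joint_positions': array([ 1.21312940e+00,  2.64678993e-01,  1.60526219e+00, -1.24947157e-05,
        1.27363043e+00, -3.69028442e-02]), 'joint_velocities': array([-0.00039992, -0.00089867, -0.00547005,  0.00108129, -0.00173282,
       -0.00090305]), 'effort': array([ 1.29436503e-04, -5.03611171e+01, -3.58075440e+01,  7.30452547e-02,
        2.32860446e-02, -2.52612625e-05]), 'ee_pos': array([0.21260764, 0.63997572, 0.2374983 ]), 'tcp_rot': array([-3.13961460e+00, -6.10810930e-05,  2.82083218e+00]), 'contact_force': array([-0.02491802,  0.31749663,  0.09397227]), 'torque': array([ 0.06143182, -0.05405256, -0.02136455]), 'grasp_force': 0.0, 'grip_width': 0.0882068171758905}
```

View pics/top0.png

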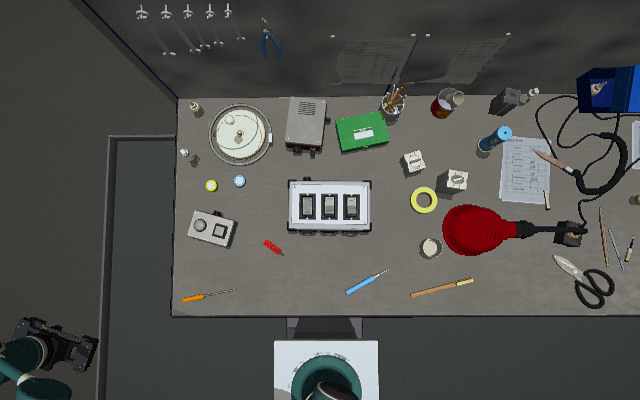

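View pics/scene0.png

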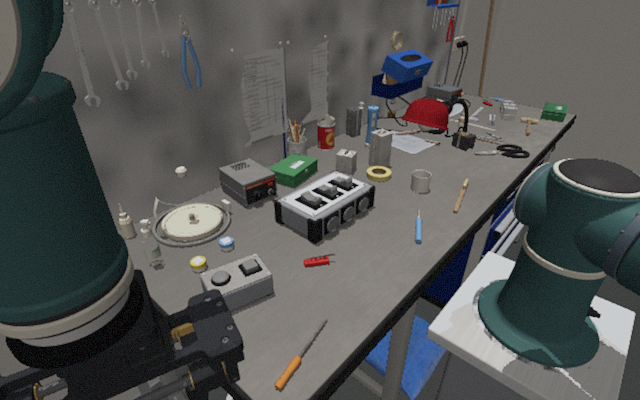

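Top view: power box near (329,205) with three rockers at (307,206), (329,206), (351,206). The station is near (212,229), with the round stop at (200,226) and the square start at (219,231). The red keys are at (273,247). I'll zoom in to find the tripped rocker.

Create h.py:
```python
import numpy as np, cv2
def load(n): return np.load(f"pics/{n}.npy",allow_pickle=True).item()
def cast(f,uv,z):
    P=np.array(f["pose"]); uv=np.atleast_2d(uv).astype(float)
    d=np.c_[(uv[:,0]-f["cx"])/f["fx"],-(uv[:,1]-f["cy"])/f["fy"],-np.ones(len(uv))]@P[:3,:3].T
    return P[:3,3]+d*((z-P[2,3])/d[:,2])[:,None]
def proj(f,X):
    P=np.array(f["pose"]); c=(np.atleast_2d(X)-P[:3,3])@P[:3,:3]
    return np.c_[f["cx"]-f["fx"]*c[:,0]/c[:,2], f["cy"]+f["fy"]*c[:,1]/c[:,2]]
```

Run:
```python
from h import *
f=load("top0");g=f["pixels"][:,:,::-1]
a=cv2.resize(g[170:250,280:380],None,fx=6,fy=6,interpolation=cv2.INTER_CUBIC)[:, :600]
s=load("scene0")["pixels"][:,:,::-1]
b=cv2.resize(s[165:245,270:380],None,fx=5,fy=5,interpolation=cv2.INTER_CUBIC)
b=b[:300]
c=cv2.resize(g[200:260,180:250],None,fx=5,fy=5,interpolation=cv2.INTER_CUBIC)
im=np.zeros((600,800,3),np.uint8); 
a=cv2.resize(g[173:240,283:378],None,fx=4,fy=4,interpolation=cv2.INTER_CUBIC)
im[:a.shape[0],:a.shape[1]]=a; b=cv2.resize(s[165:240,270:380],None,fx=3.8,fy=3.8,interpolation=cv2.INTER_CUBIC)
im[:b.shape[0],382:382+b.shape[1]]=b[:, :418]; im[300:300+c.shape[0],:c.shape[1]]=c
cv2.imwrite("pics/crop1.png",im)
hsv=cv2.cvtColor(g,cv2.COLOR_BGR2HSV)
# white aluminium top
m=((hsv[...,2]>190)&(hsv[...,1]<40)).astype(np.uint8); m[:170]=0;m[250:]=0;m[:,:280]=0;m[:,380:]=0
cs=max(cv2.findContours(m,cv2.RETR_EXTERNAL,2)[0],key=cv2.contourArea)
r=cv2.minAreaRect(cs);print("top",r,cast(f,cv2.boxPoints(r),.072).round(4).tolist(),cast(f,r[0],.072))
# station lid
for y in (212,215,220,229,240): print(y,hsv[y,186:242,2].tolist())
```

```text
top ((328.6094970703125, 203.13487243652344), (78.06537628173828, 41.868831634521484), 1.1691392660140991) [[0.5059, 0.1073, 0.072], [0.633, 0.1049, 0.072], [0.6264, -0.1315, 0.072], [0.4999, -0.1266, 0.072]] [[ 0.56597692 -0.01171288  0.072     ]]
212 [114, 113, 115, 114, 114, 114, 115, 117, 200, 225, 207, 182, 182, 171, 170, 177, 167, 121, 84, 70, 86, 86, 104, 115, 115, 117, 117, 101, 15, 31, 44, 31, 28, 38, 39, 109, 105, 107, 118, 120, 115, 118, 115, 120, 117, 116, 117, 118, 116, 116, 114, 114, 118, 118, 115, 116]
215 [117, 117, 116, 116, 115, 114, 120, 183, 170, 177, 173, 175, 175, 168, 172, 176, 181, 181, 174, 176, 180, 181, 188, 181, 179, 183, 183, 140, 110, 30, 44, 19, 19, 14, 15, 48, 61, 103, 116, 117, 118, 117, 117, 119, 117, 118, 117, 117, 118, 117, 115, 117, 116, 116, 115, 116]
220 [116, 114, 116, 115, 114, 133, 180, 185, 183, 138, 96, 139, 116, 120, 120, 123, 74, 55, 99, 188, 178, 178, 184, 178, 178, 182, 180, 178, 184, 188, 192, 193, 189, 184, 192, 191, 183, 193, 190, 184, 183, 181, 179, 190, 185, 146, 110, 75, 96, 97, 119, 121, 116, 117, 116, 116]
229 [117, 113, 111, 190, 181, 176, 178, 181, 171, 107, 98, 127, 131, 134, 135, 129, 112, 41, 30, 129, 189, 185, 184, 186, 183, 192, 195, 148, 44, 117, 164, 164, 163, 167, 168, 168, 174, 183, 70, 26, 54, 142, 202, 195, 201, 115, 47, 42, 36, 53, 108, 118, 119, 119, 117, 118]
240 [117, 117, 115, 114, 118, 117, 115, 116, 116, 116, 118, 109, 111, 67, 65, 70, 74, 96, 103, 126, 182, 204, 191, 186, 182, 180, 180, 186, 184, 183, 182, 188, 187, 188, 191, 192, 193, 193, 187, 183, 186, 197, 81, 41, 42, 39, 57, 102, 119, 118, 119, 117, 118, 117, 117, 118]
```

View pics/crop1.png

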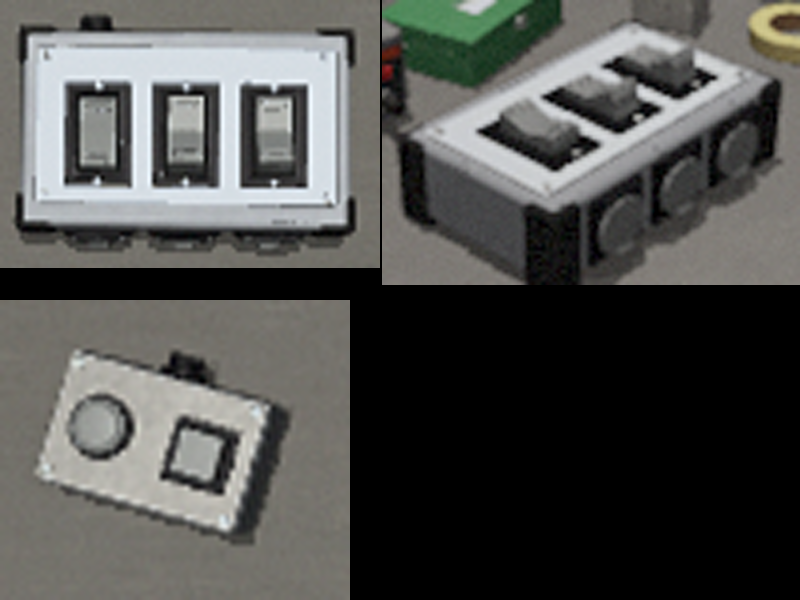

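The left (+y) rocker is shaded evenly on both halves, so it is level. The other two have a bright, level far half and a darker, raised near half, so they are on. Next I'll measure positions.

Run:
```python
from h import *
f=load("top0");g=f["pixels"][:,:,::-1];hsv=cv2.cvtColor(g,cv2.COLOR_BGR2HSV);V=hsv[...,2]
def sub(m,x0,x1,y0,y1):
    o=np.zeros_like(m,np.uint8);o[y0:y1,x0:x1]=m[y0:y1,x0:x1];return o
# rocker bezels
c=[]
for x0,x1 in((297,318),(319,340),(341,362)):
    m=sub(V<110,x0,x1,188,224);u=cv2.findContours(m,0,2)[0];k=max(u,key=cv2.contourArea)
    r=cv2.minAreaRect(k);w=cast(f,r[0],.074)[0];c.append(w);print("bezel",np.round(r[0],1),np.round(r[1],1),w.round(4),
     "halves",V[198:205,(x0+x1)//2-2:(x0+x1)//2+3].mean().round(),V[207:213,(x0+x1)//2-2:(x0+x1)//2+3].mean().round())
c=np.array(c);d=c[0]-c[2];print("spacing",np.linalg.norm(d)/2,"box yaw",np.arctan2(-d[0],d[1]))
# station lid
m=sub((V>150)&(hsv[...,1]<50),184,240,205,252);u=cv2.findContours(m,0,2)[0];k=max(u,key=cv2.contourArea)
r=cv2.minAreaRect(cv2.convexHull(k));p=cast(f,cv2.boxPoints(r),.058);print("lid",r,p.round(4).tolist(),[np.linalg.norm(p[i]-p[i-1]).round(4) for i in range(4)],cast(f,r[0],.058))
# collar & key
m=sub(V<110,211,229,222,240);u=cv2.findContours(m,0,2)[0];k=max(u,key=cv2.contourArea);r=cv2.minAreaRect(k);print("collar",r,cast(f,r[0],.061))
m2=sub(V>140,214,227,224,238);
cs,_=cv2.findContours(cv2.bitwise_and(m2,cv2.fillPoly(np.zeros_like(m2),[k],1)),0,2);k2=max(cs,key=cv2.contourArea);r=cv2.minAreaRect(k2);print("key",r,cast(f,r[0],.071))
ns=load("scene0");gs=cv2.cvtColor(ns["pixels"],cv2.COLOR_RGB2HSV);
print("scene proj bezels",proj(ns,c).round(1).tolist())
```

```text
bezel [307.  206.5] [25. 16.] [0.556  0.0534 0.074 ] halves 140.0 139.0
bezel [329.  206.5] [25. 16.] [ 0.5556 -0.0128  0.074 ] halves 173.0 130.0
bezel [351.  206.5] [25. 16.] [ 0.5552 -0.0788  0.074 ] halves 176.0 136.0
spacing 0.06612213007541481 box yaw -0.006067163564726994
lid ((209.9434051513672, 227.6981201171875), (40.65872573852539, 26.09850311279297), 15.945395469665527) [[0.4736, 0.4203, 0.058], [0.5502, 0.4003, 0.058], [0.5153, 0.2795, 0.058], [0.4393, 0.3001, 0.058]] [np.float64(0.125), np.float64(0.0791), np.float64(0.1257), np.float64(0.0787)] [[0.49443506 0.34993652 0.058     ]]
collar ((219.8000030517578, 230.60000610351562), (13.281564712524414, 13.28156566619873), 18.434947967529297) [[0.48535031 0.31888227 0.061     ]]
key ((218.90565490722656, 230.33018493652344), (7.966911792755127, 8.378993034362793), 15.945395469665527) [[0.48579731 0.31923423 0.071     ]]
scene proj bezels [[311.0, 200.8], [327.3, 191.6], [342.4, 183.1]]
```

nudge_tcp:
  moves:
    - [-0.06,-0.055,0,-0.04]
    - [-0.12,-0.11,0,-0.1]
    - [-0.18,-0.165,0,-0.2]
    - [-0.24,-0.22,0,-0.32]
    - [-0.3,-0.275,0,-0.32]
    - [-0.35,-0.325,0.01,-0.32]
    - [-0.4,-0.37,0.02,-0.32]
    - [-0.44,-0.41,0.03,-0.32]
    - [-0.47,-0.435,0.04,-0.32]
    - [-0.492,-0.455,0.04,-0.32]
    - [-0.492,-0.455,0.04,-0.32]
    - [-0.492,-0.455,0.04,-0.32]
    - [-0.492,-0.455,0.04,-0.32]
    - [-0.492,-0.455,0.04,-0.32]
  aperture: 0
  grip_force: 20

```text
refused: moves[0]: [-0.06, -0.055, 0, -0.04] is too long (schema: maxItems 2). Nothing was moved.
```

The error is about the shape of the input: rows with the three-number parts in brackets of their own. Fixing that and sending the same move.

nudge_tcp:
  moves:
    - [[-0.06,-0.055,0],-0.04]
    - [[-0.12,-0.11,0],-0.1]
    - [[-0.18,-0.165,0],-0.2]
    - [[-0.24,-0.22,0],-0.32]
    - [[-0.3,-0.275,0],-0.32]
    - [[-0.35,-0.325,0.01],-0.32]
    - [[-0.4,-0.37,0.02],-0.32]
    - [[-0.44,-0.41,0.03],-0.32]
    - [[-0.47,-0.435,0.04],-0.32]
    - [[-0.492,-0.455,0.04],-0.32]
    - [[-0.492,-0.455,0.04],-0.32]
    - [[-0.492,-0.455,0.04],-0.32]
    - [[-0.492,-0.455,0.04],-0.32]
    - [[-0.492,-0.455,0.04],-0.32]
  aperture: 0
  grip_force: 20

```text
clock: 1.85
ee_pos: [0.5357, 0.0549, 0.1987]
tcp_rot: [3.141, -0.0, -3.141]
contact_force: [-0.8, -0.2, -1.2]
grip_width: 0.0004
grasp_force: 0.0
```

Run:
```python
from bench import robot, vision, ticket, status
from h import *
for n in ("top","wrist"):
    f=vision.grab_frame(n);cv2.imwrite(f"pics/{n}1.png",f["pixels"][:,:,::-1]); np.save(f"pics/{n}1.npy",f,allow_pickle=True)
print(np.round(f["pose"],3).tolist(),f["fx"],f["cx"],f["cy"]);print(status.sense()["ee_pos"],status.sense()["tcp_rot"])
```

```text
[[-0.0, -0.946, -0.324, 0.451], [1.0, -0.0, -0.001, 0.054], [0.001, -0.324, 0.946, 0.344], [0.0, 0.0, 0.0, 1.0]] 309.70691628693146 316.7956828479429 201.74462615829424
[0.53585697 0.0549062  0.19894269] [ 3.14139254e+00  2.98763911e-04 -3.14042695e+00]
```

View pics/wrist1.png

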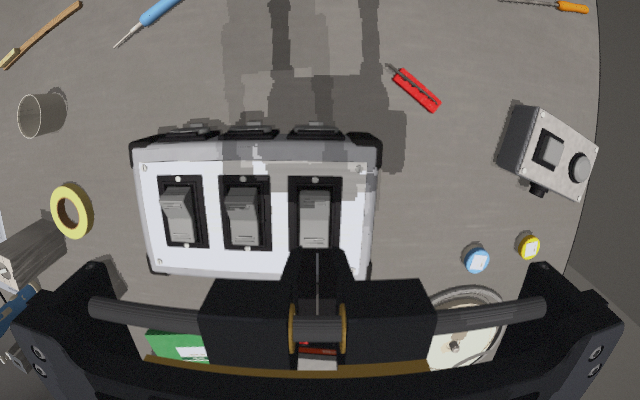

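The wrist view confirms it: the tripped rocker is at (316,215) under the fingers, its bezel centre is at about y=0.053, and x agrees within 1 mm. The other two stand with their near ends up. Pressing the near end now.

nudge_tcp:
  moves:
    - [[0,-0.0015,0.04],0]
    - [[0,-0.0015,0.08],0]
    - [[0,-0.0015,0.1],0]
    - [[0,-0.0015,0.106],0]
    - [[0,-0.0015,0.109],0]
    - [[0,-0.0015,0.112],0]
    - [[0,-0.0015,0.114],0]
    - [[0,-0.0015,0.116],0]
    - [[0,-0.0015,0.116],0]
    - [[0,-0.0015,0.116],0]

```text
clock: 3.2
ee_pos: [0.5372, 0.0522, 0.0844]
tcp_rot: [3.141, 0.002, 3.141]
contact_force: [-3.3, 1.7, 8.7]
grip_width: 0.0004
grasp_force: 4.2
```

nudge_tcp:
  moves:
    - [[0,0,0.001],0]
    - [[0,0,0.002],0]
    - [[0,0,0.002],0]
    - [[0,0,0.002],0]

```text
clock: 3.7
ee_pos: [0.5373, 0.0522, 0.0842]
tcp_rot: [3.141, 0.002, 3.141]
contact_force: [-8.4, 0.2, 20.3]
grip_width: 0.0003
grasp_force: 10.2
```

nudge_tcp:
  moves:
    - [[0,0,-0.02],0]
    - [[0,0,-0.05],0]
    - [[0.02,0,-0.07],0]
    - [[0.04,0,-0.08],0]
    - [[0.04,0,-0.08],0]
    - [[0.04,0,-0.08],0]

```text
clock: 4.45
ee_pos: [0.4969, 0.0521, 0.1606]
tcp_rot: [-3.142, 0.001, 3.141]
contact_force: [-0.2, 0.1, 0.2]
grip_width: 0.0006
grasp_force: 0.0
```

Run:
```python
from bench import robot, vision, ticket, status
from h import *
f=vision.grab_frame("top");t=f["pixels"][:,:,::-1];f=vision.grab_frame("wrist");w=f["pixels"][:,:,::-1]
s=vision.grab_frame("scene")["pixels"][:,:,::-1]
im=np.zeros((600,800,3),np.uint8);im[:300,:400]=cv2.resize(t[173:248,280:380],(400,300));im[:300,400:]=cv2.resize(s[165:240,270:370],(400,300));im[300:600,:480]=cv2.resize(w[100:300,120:440],(480,300));cv2.imwrite("pics/c2.png",im)
```

```text
(no output)
```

View pics/c2.png

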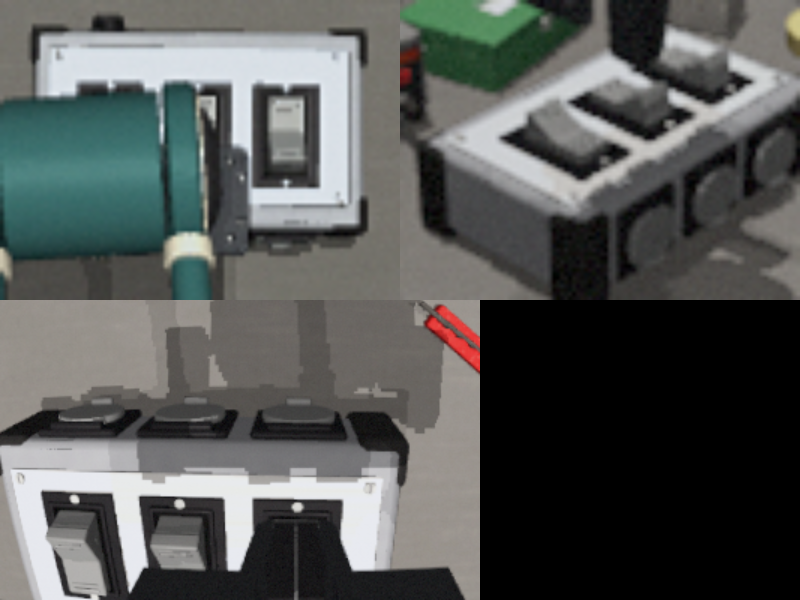

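The scene crop shows the tripped rocker's far end raised (540,105). With the tip stopped at z=0.084 under 20 N, it is fully off. Next, press the far end.

nudge_tcp:
  moves:
    - [[-0.05,0.001,0],0]
    - [[-0.079,0.001,0.01],0]
    - [[-0.079,0.001,0.04],0]
    - [[-0.079,0.001,0.058],0]
    - [[-0.079,0.001,0.063],0]
    - [[-0.079,0.001,0.068],0]
    - [[-0.079,0.001,0.072],0]
    - [[-0.079,0.001,0.075],0]
    - [[-0.079,0.001,0.078],0]
    - [[-0.079,0.001,0.08],0]
    - [[-0.079,0.001,0.08],0]
    - [[-0.079,0.001,0.08],0]

```text
clock: 6.1
ee_pos: [0.5751, 0.0532, 0.0842]
tcp_rot: [-3.142, -0.0, 3.141]
contact_force: [-8.8, -1.2, 22.4]
grip_width: 0.0003
grasp_force: 11.1
```

nudge_tcp:
  moves:
    - [[0,0,-0.03],0]
    - [[0,0,-0.07],0]
    - [[0,0.03,-0.1],0.05]
    - [[0.03,0.08,-0.1],0.15]
    - [[0.05,0.13,-0.1],0.268]
    - [[0.07,0.18,-0.1],0.268]
    - [[0.08,0.23,-0.1],0.268]
    - [[0.09,0.25,-0.1],0.268]
    - [[0.09,0.266,-0.1],0.268]
    - [[0.09,0.266,-0.1],0.268]
    - [[0.09,0.266,-0.1],0.268]

```text
clock: 7.48
ee_pos: [0.4857, 0.3183, 0.1804]
tcp_rot: [-3.141, -0.0, 2.872]
contact_force: [0.6, -0.6, 0.3]
grip_width: 0.0007
grasp_force: 0.0
```

Run:
```python
from bench import robot, vision, ticket, status
from h import *
f=vision.grab_frame("wrist");w=f["pixels"][:,:,::-1]
s=vision.grab_frame("scene")["pixels"][:,:,::-1];t=vision.grab_frame("top")["pixels"][:,:,::-1]
P=np.array(f["pose"])
for X in ([.4858,.3192,.071],status.sense()["ee_pos"]):   # fisheye projection
    c=(np.array(X)-P[:3,3])@P[:3,:3];x,y,z=c[0],-c[1],-c[2];r=np.hypot(x,y);th=np.arctan2(r,z)
    print(f["cx"]+f["fx"]*th*x/r,f["cy"]+f["fy"]*th*y/r)
im=np.zeros((600,800,3),np.uint8);im[:300,:400]=cv2.resize(t[173:248,280:380],(400,300));im[:300,400:]=cv2.resize(s[165:240,270:370],(400,300));im[300:600,:480]=cv2.resize(w[100:300,160:480],(480,300));cv2.imwrite("pics/c3.png",im);cv2.imwrite("pics/w3.png",w)
np.save("pics/w3.npy",f,allow_pickle=True)
```

```text
319.26601538180194 198.20150663789178
318.92488245082666 262.60416832998345
```

View pics/c3.png

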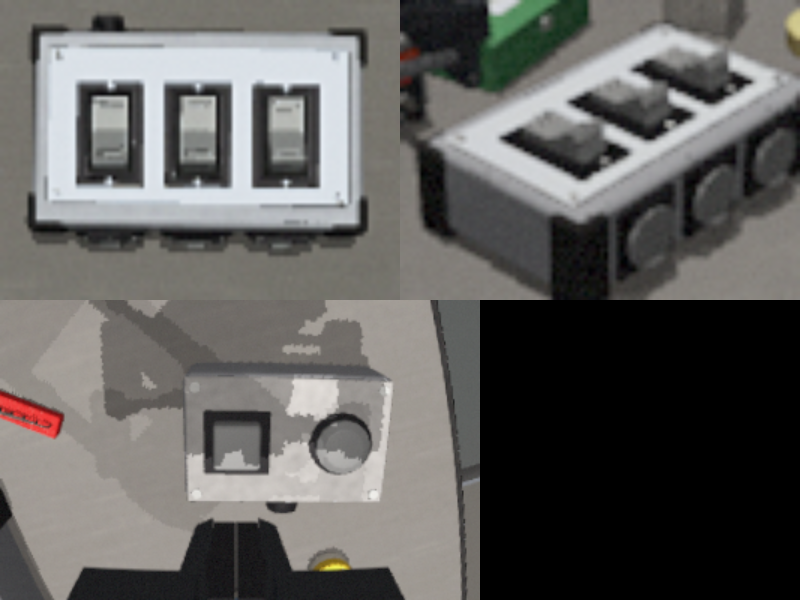

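All three rockers now look alike, so all are on. In the wrist crop the start key is at (237,443) and the stop knob at (342,443). The key lies under the tip within 3 mm of where I predicted, so I'll press it.

nudge_tcp:
  moves:
    - [[0.001,0.001,0.05],0]
    - [[0.001,0.001,0.09],0]
    - [[0.001,0.001,0.103],0]
    - [[0.001,0.001,0.107],0]
    - [[0.001,0.001,0.11],0]
    - [[0.001,0.001,0.112],0]
    - [[0.001,0.001,0.114],0]
    - [[0.001,0.001,0.116],0]
    - [[0.001,0.001,0.117],0]
    - [[0.001,0.001,0.118],0]
    - [[0.001,0.001,0.118],0]
    - [[0.001,0.001,0.118],0]

```text
clock: 9.12
ee_pos: [0.4849, 0.3205, 0.0643]
tcp_rot: [3.142, 0.0, 2.873]
contact_force: [-4.5, -2.3, 10.6]
grip_width: 0.0002
grasp_force: 5.4
```

nudge_tcp:
  moves:
    - [[0,0,0.001],0]
    - [[0,0,0.001],0]
    - [[0,0,0],0]
    - [[0,0,-0.03],0]
    - [[0,0,-0.08],0]
    - [[0,0,-0.12],0]
    - [[0.03,0,-0.14],0]
    - [[0.08,0,-0.14],0]
    - [[0.08,0,-0.14],0]
    - [[0.08,0,-0.14],0]

```text
clock: 10.38
ee_pos: [0.4077, 0.3416, 0.2025]
tcp_rot: [-3.141, 0.0, 2.874]
contact_force: [0.3, 0.7, 0.2]
grip_width: 0.0004
grasp_force: 0.0
```

Run:
```python
from bench import robot, vision, ticket, status
from h import *
F={n:vision.grab_frame(n) for n in("wrist","scene","top")};w,s,t=[F[n]["pixels"][:,:,::-1] for n in F]
o=load("scene0")["pixels"][:,:,::-1];ot=load("top0")["pixels"][:,:,::-1]
im=np.zeros((600,800,3),np.uint8);im[:300,:400]=cv2.resize(s[240:315,190:290],(400,300));im[:300,400:]=cv2.resize(o[240:315,190:290],(400,300))
im[300:,:400]=cv2.resize(w[50:350,120:520],(400,300));im[300:,400:]=cv2.resize(t[170:260,180:300],(400,300));cv2.imwrite("pics/c4.png",im)
```

```text
(no output)
```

View pics/c4.png

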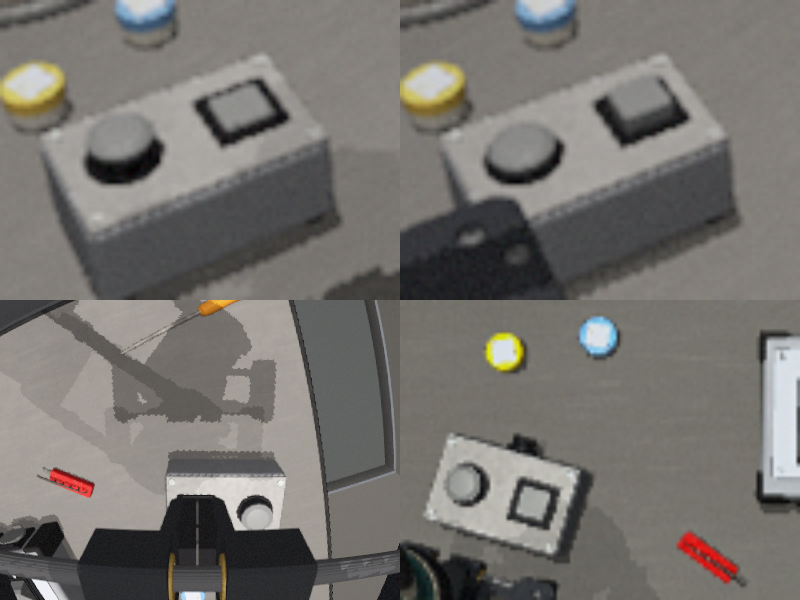

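The start key is in: it sits low at (243,108) against (643,100) before. The stop knob has come up, and the station and the things around it are where they were. Handing in.

```bash
python3 -c "
from bench import robot, vision, ticket, status
print(ticket.hand_in())"
```

```text
the job is handed in; nothing more can be done
None
```

I reset the tripped breaker (the one on the +y side), first to off and then to on, and pressed the start key, which stayed in; the last pictures show the other two breakers still on and the station unmoved, and I handed the job in at about 10.5 s.

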